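# Open the casting flask and eject the plaster cast

### The job

Tip the loose metal cover up off the grey casting flask by its front tongue so that it stands leaning back against the wire rest behind the well. Then press the rubber-padded pedal on the flask's side right down to its stop and let it come back up, so that the plaster cast is left held up, level, on its catches. Do not drop the cover off the flask, and leave the bowl, the brush and the spare cast where they are.

Things in the scene. Friction and masses are not known exactly. Their poses are not given: they have to be found in the camera images.
- flask: Grey painted steel housing fixed to the bench, 150 (x) x 130 (y) x 80 mm high, with an open well in its flat top. Origin: centre of its underside, on the bench; x points from its front (the tongue's side) to its back, y to the pedal's side, z up. Its front faces the robot's right (-y) and its pedal the robot, give or take 0.3 rad.
- well_mouth (a point): Centre of the well's mouth, 84 (x) x 74 (y) mm, in the flask's top, 80 mm above the bench, on the flask's axis. In the well two hinged catches swing up as the cast is pushed past them, then drop and hold it from below.
- rest_foot (a point): Middle of the foot of the wire lid rest, on the flask's top at flask x = 60 mm, z = 80 mm: the front faces of two 8 mm steel rods, at y = +-30 mm, that rise leaning back 15 degrees to z = 190 mm, joined by a cross rod. Two 12 mm high guide cheeks flank the cover's back corners (flask x 38 to 62 mm, inner faces at y = +-59 mm).
- cover: Loose flat aluminium cover, about 0.2 kg: plate 130 (x) x 110 (y) x 5 mm. Origin: centre of the plate's underside; x towards its back edge (x = +65 mm), z out of its upper face. It lies free over the well, its back edge about 5 mm short of the rest. Lift the tongue and it turns about its back edge; past upright it falls back on the rest, its origin then about 145 mm above the bench.
- cover_tongue (a point): Middle of the underside of the front edge of the cover's tongue: x = -100 mm, y = 0, z = 0 of the cover, 165 mm from its back edge; 80 mm above the bench while shut. The tongue is 44 mm wide, 5 mm thick, and sticks out 35 mm beyond the flask's front face, with free space beneath it down to the bench.
- pedal (a joint): Pedal angle in rad: 0 = up, 0.36 = at its stop. The hinge runs along the flask's x axis at flask y = 65, z = 55 mm; the pad end swings down. A spring brings it back: about 4 N on the pad starts it, about 11 N holds it at the stop. It raises an ejector plate under the cast by 0.1 m per rad; the catches have engaged by 0.3 rad.
- pedal_pad (a point): Centre of the top of the pedal's black rubber pad, 50 (flask x) x 44 (flask y) mm, 80 mm out from the hinge, 60 mm above the bench when up; it goes down about 28 mm to the stop. Nothing is in the way above or below.
- cast: White plaster cast of a dental arch, about 0.13 kg, loose in the well: slab 80 x 70 x 10 mm with a horseshoe of teeth, 40 mm high in all. Origin: centre of the slab's underside, 34 mm above the bench at the start (its top 6 mm below the cover), 52 mm when resting on the catches, 70 mm with the pedal at its stop. With the cover shut it would strike the cover.
- bowl: Black rubber mixing bowl, 96 mm across, 60 mm high, on the bench on the flask's side away from the pedal. Origin: centre of its foot. Leave alone.
- brush: Brush lying on the bench behind the pedal, roughly along the flask's y axis. Leave alone.
- spare_cast: Small round white spare cast, 60 mm across and 34 mm high, on the bench behind the flask. Origin: centre of its underside. Leave alone.
There are look-alikes about, which are no part of the job. Of the things like the cover, leave any that is pink; of the rest the larger one is meant.

How it is judged:
On the way, in this order (a step that is already met when the one before it is completed fails the run):
1. the cover stands leaning back against the rest (angle between cover's own z axis and vertical between 1.65 and 2.1 rad and z of cover in the frame of flask above 0.12 m and x of cover in the frame of flask between 0.035 and 0.11 m and y of cover in the frame of flask between -0.03 and 0.03 m), for 0.2 s.
2. the pedal is pressed to its stop with the cover standing on the rest (all of step 1 and value of joint pedal above 0.335 rad), for 0.2 s.
At the end, for the whole second after the job is handed in: The cover stands at rest on the flask's top, leaning back past upright (5 to 30 degrees) against the rest, within 30 mm of the flask's middle sideways; the cast is held up level in the well, its underside at least 46 mm above the bench (52 mm on the catches); the pedal is back up (under 0.05 rad) (all of step 1 and z of cast in the frame of flask above 0.046 m and angle between cast's own z axis and vertical below 0.12 rad and horizontal distance between cast and flask below 0.012 m and value of joint pedal below 0.05 rad and linear speed of each of cover, cast below 0.02 m/s); the robot touches nothing.
It fails at once if the cover falls off the flask (height (world z) of cover below 0.06 m).
It fails at once if the mixing bowl is moved more than 30 mm (distance of bowl from where it was at the start of the episode above 0.03 m).
It fails at once if the brush is moved more than 30 mm (distance of brush from where it was at the start of the episode above 0.03 m).
It fails at once if the spare cast is moved more than 30 mm (distance of spare_cast from where it was at the start of the episode above 0.03 m).
It also fails if it takes over 64 s, if anything falls off the work surface, if the arm or the gripper's body presses on something with over 40 N, if the wrist force passes 120 N, or if a joint passes its speed limit or range.

### The arm

A 6-joint arm with a two-finger parallel gripper is mounted at the origin on the work surface. World frame = base frame: x ahead of the robot, y to its left, z up, the work surface at z = 0. Lengths are in m, angles in rad, forces in N, time in s.
With the tool pointing down it reaches from about 0.3 to 0.775 m from the base axis. Payload 14.6 kg.
Tool frame: the origin (TCP) lies at the very end of the fingers, on their centre line; the grasp point (between the pads) lies 19 mm behind it; z points along the fingers, y is the line along which they close (so a half turn about z gives the same grasp; the last joint's range is limited). The gripper opens to 85 mm and grips with 20 to 120 N. Pads are 22 mm wide; open, the fingers measure 114 mm over their backs; the gripper's body (76 mm by 85 mm) begins 54 mm behind the grasp point. The pads swing forward as they close: fully open they stand 13 mm farther back than shut.
Start: joints at [1.203, 0.3, 1.521, -0, 1.321, -0.067], TCP at [0.163, 0.525, 0.231] pointing down, gripper open.
Joint ranges: [-3.03, 3.03], [-0.79, 2.21], [0.23, 2.52], [-1.04, 4.18], [0, 3.07], [-2.55, 2.55]. Speed limits (rad/s): [2.22, 2.22, 2.57, 3.14, 3.14, 3.14].

### API

Orientations are given as a rotation vector (axis times angle).
In Python, from cell import robot, imaging gives the robot as it stands. The module is installed in compiled form; this text tells all that it offers.
- The arm moves only by the shell command python3 -m jog 'ROWS' [FORCE]. ROWS is text: rows parted by semicolons, each of 7 numbers parted by spaces: the shift along the tool's x, y, z as a fraction of full scale, then the turn, a rotation vector about the tool's x, y, z as a fraction of full scale, then the closure, from -1 (fully open) to 1 (shut). A call has 1 to 8 rows; each row is the pose to reach, as a shift and turn from the pose commanded when the call began, along the tool's axes at that moment; what a row does not reach only later rows make up. Full scale, the value 1, is 0.2 m for a shift and 45 degrees for a turn. A row lasts 1/8 s, in which the tool goes at most 62.5 mm and 10.7 degrees, less where a joint would pass 70% of its speed; a pose out of reach is approached as far as the arm can. A call with a number of a shift or a turn outside -1 to 1 is refused whole. A call with a gripper value outside its range is refused whole. The fingers move at their own pace and stop on an object; FORCE is the grip in N (left out, the last holds). Time passes only in rows, so rows that repeat a pose let the fingers close. It gives the time, the measured TCP pose, the force, the opening and the grip force at its end, in the units of the state.
- robot.read_state(): the state, without advancing time (a new reading comes with each control period).
- imaging.read_camera(name): name is "scene" or "top" or "wrist"; returns the picture (480x640x3 uint8, blue, green, red); there is no depth.
- imaging.camera_info(name): a dict with "vertical_fov" (degrees; the focal length in pixels is half the picture's height over the tangent of half this angle, whatever the lens; pixels are square), "cx", "cy" (the principal point, pixels), "k1" (the pictures are not rectified: a ray, as slopes to the right and down, at radius r is drawn at 1 + k1 r^2 times it, then the intrinsics apply), "world_from_camera" (4x4, takes a point from camera to world coordinates); the wrist camera has in their place "tool_from_camera" (4x4, takes a point from camera to tool coordinates, whose origin is the TCP and whose axes are the flange's). Camera axes: x right, y up, looking along -z (the intrinsics and any distortion apply to the point x, -y, -z); pixel columns grow to the right and rows downward; lengths in m; the calibration is good to about 2 mm. A picture is of the moment at which its call begins: read the wrist's pose just before it. camera_info takes no time and is no camera call.
- robot.finish_job(): hands the job in; it is judged then, once.
The state is a dict: "time_s": time; "joints": joint angles; "qvel": joint speeds; "effort": joint torques, N m; "tool_pos": TCP position; "tcp_rot": TCP orientation; "force": force on the tool from outside, world axes, zero at the start; "moment": the same for the moment, N m; "opening": opening from 0.0 (shut) to 1.0 (fully open); "grasp_force": force on a finger pad.
Only numpy, scipy, OpenCV 4.12 (cv2) and the standard library are available. Lean on these libraries where they do the work, as an engineer would, in place of code of your own. Each camera call takes 0.05 s, during which the arm holds its last target. There are 200 camera calls.

## Working session

There is one attempt and no reset: what is moved stays moved. The work goes in short steps, Python scripts to look and compute and a shell command to move; the robot and the scene stay as the last step left them, time stands still between calls to the robot, and variables do not carry over. Pictures are saved under pics/ and viewed, at most 10 in all, crops included, and the job is handed in when it is done.

```bash
mkdir -p pics
python3 - <<'E'
from cell import robot, imaging
import cv2,numpy as np
s=robot.read_state(); print(s['time_s'],s['tool_pos'],s['tcp_rot'])
for n in("scene","top"):
    cv2.imwrite(f"pics/{n}0.png",imaging.read_camera(n)); i=imaging.camera_info(n); print(n,i)
print(imaging.camera_info("wrist"))
E
```

```text
0.0 [0.16286027 0.52507005 0.23071349] [-4.70623886e-01 -3.10592659e+00  1.87419651e-03]
scene {'vertical_fov': 57.490022131600355, 'cx': 322.5502042411061, 'cy': 236.3623790249391, 'k1': -0.10408561367272913, 'world_from_camera': array([[-0.72046866, -0.51733309,  0.4618348 ,  0.97046159],
       [ 0.69337514, -0.54936088,  0.46629769,  0.44129056],
       [ 0.01248274,  0.65617764,  0.7545032 ,  0.70345365],
       [ 0.        ,  0.        ,  0.        ,  1.        ]])}
top {'vertical_fov': 44.306422609595856, 'cx': 317.2733570447998, 'cy': 226.12653835818648, 'k1': -0.0926041193383703, 'world_from_camera': array([[-0.01350618,  0.98439104, -0.17547611,  0.45917189],
       [-0.99925033, -0.0069201 ,  0.03809044,  0.05133731],
       [ 0.03628157,  0.17585902,  0.98374654,  0.93998258],
       [ 0.        ,  0.        ,  0.        ,  1.        ]])}
{'vertical_fov': 65.14438699028207, 'cx': 320.5775316537016, 'cy': 239.53198113987202, 'k1': -0.0378477034448001, 'tool_from_camera': array([[-6.00811022e-05,  9.50932056e-01,  3.09399774e-01,
         8.06126520e-02],
       [ 9.99999363e-01,  4.05758066e-04, -1.05290086e-03,
         7.92069608e-04],
       [-1.12677863e-03,  3.09399514e-01, -9.50931475e-01,
        -1.42286227e-01],
       [ 0.00000000e+00,  0.00000000e+00,  0.00000000e+00,
         1.00000000e+00]])}
```

View pics/scene0.png

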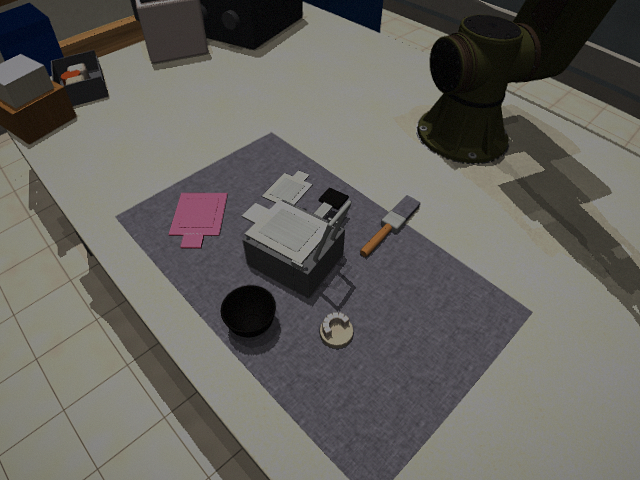

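View pics/top0.png

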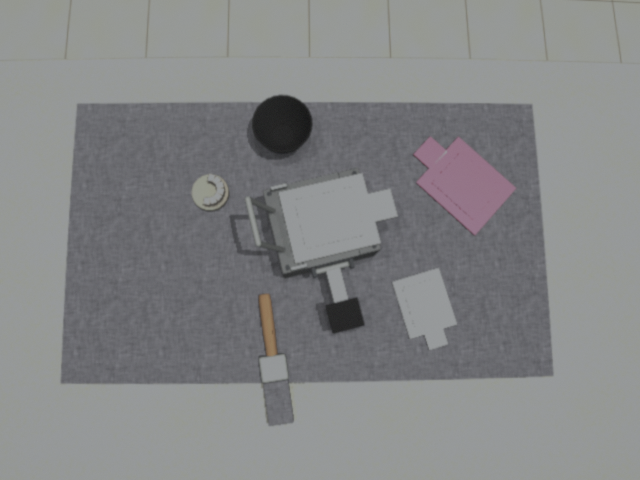

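Three cover-like plates are in the top view: one on the flask at (330,220), a smaller grey one on the bench at (425,305), and a pink one at (467,185). The meant one is the plate on the flask, since it is not pink, is larger than the grey one, and has its tongue at about (385,206). The pedal pad is at (345,315) and the rest at (253,222). I'll measure these and confirm with a crop.

```bash
cat > h.py <<'E'
from cell import robot, imaging
import cv2,numpy as np
from scipy.spatial.transform import Rotation as R
def K(i):
    f=240/np.tan(np.radians(i['vertical_fov'])/2)
    return np.array([[f,0,i['cx']],[0,f,i['cy']],[0,0,1]]),np.array([i['k1'],0,0,0.])
def pose(n,s=None):
    i=imaging.camera_info(n)
    if n!='wrist': return i,i['world_from_camera']
    T=np.eye(4);T[:3,:3]=R.from_rotvec(s['tcp_rot']).as_matrix();T[:3,3]=s['tool_pos']
    return i,T@i['tool_from_camera']
def onplane(px,z,n='top',s=None):
    i,W=pose(n,s);k,d=K(i)
    u=cv2.undistortPoints(np.array(px,float).reshape(-1,1,2),k,d).reshape(-1,2)
    r=np.c_[u[:,0],-u[:,1],-np.ones(len(u))]@W[:3,:3].T
    return W[:3,3]+r*((z-W[2,3])/r[:,2])[:,None]
def proj(P,n='top',s=None):
    i,W=pose(n,s);k,d=K(i)
    c=(np.atleast_2d(P)-W[:3,3])@W[:3,:3]
    return cv2.projectPoints((c*[1,-1,-1]).reshape(-1,1,3),np.zeros(3),np.zeros(3),k,d)[0].reshape(-1,2)
E
python3 - <<'E'
from h import *
im=cv2.imread("pics/top0.png")
g=cv2.cvtColor(im,cv2.COLOR_BGR2GRAY); print(g[220,310],g[206,385],g[268,380],g[265,300])
m=(g>135).astype(np.uint8); m[:160]=0;m[290:]=0;m[:,:262]=0;m[:,410:]=0
m=cv2.morphologyEx(m,cv2.MORPH_CLOSE,np.ones((5,5)))
c=max(cv2.findContours(m,0,1)[0],key=cv2.contourArea)
a=cv2.approxPolyDP(c,4,True).reshape(-1,2); print(a.tolist()); print(onplane(a,.085).round(4))
b=(cv2.cvtColor(im,cv2.COLOR_BGR2GRAY)<45).astype(np.uint8);b[:285]=0;b[345:]=0;b[:,:320]=0;b[:,375:]=0
cc=max(cv2.findContours(b,0,1)[0],key=cv2.contourArea); r=cv2.minAreaRect(cc);bp=cv2.boxPoints(r);print(r);print(onplane([r[0]],.06),onplane(bp,.06).round(3))
cr=im[150:350,230:480].copy()
cv2.drawContours(cr,[a-[230,150]],-1,(0,0,255),1)
cr=cv2.resize(cr,(750,600),interpolation=cv2.INTER_CUBIC); cv2.imwrite("pics/crop1.png",cr)
E
```

```text
152 153 113 137
[[390, 190], [367, 193], [358, 174], [280, 192], [296, 262], [292, 268], [306, 265], [310, 258], [379, 242], [375, 221], [396, 215]]
[[ 0.666  -0.0917  0.085 ]
 [ 0.6615 -0.0569  0.085 ]
 [ 0.6909 -0.0441  0.085 ]
 [ 0.6636  0.073   0.085 ]
 [ 0.5588  0.05    0.085 ]
 [ 0.5501  0.0559  0.085 ]
 [ 0.5543  0.0354  0.085 ]
 [ 0.5645  0.0295  0.085 ]
 [ 0.5873 -0.0725  0.085 ]
 [ 0.6188 -0.0676  0.085 ]
 [ 0.6277 -0.0993  0.085 ]]
((344.0, 315.0000305175781), (27.649057388305664, 32.01470184326172), 75.96376037597656)
[[ 0.48194727 -0.02059776  0.06      ]] [[ 0.496  0.007  0.06 ]
 [ 0.507 -0.039  0.06 ]
 [ 0.468 -0.048  0.06 ]
 [ 0.457 -0.002  0.06 ]]
```

View pics/crop1.png

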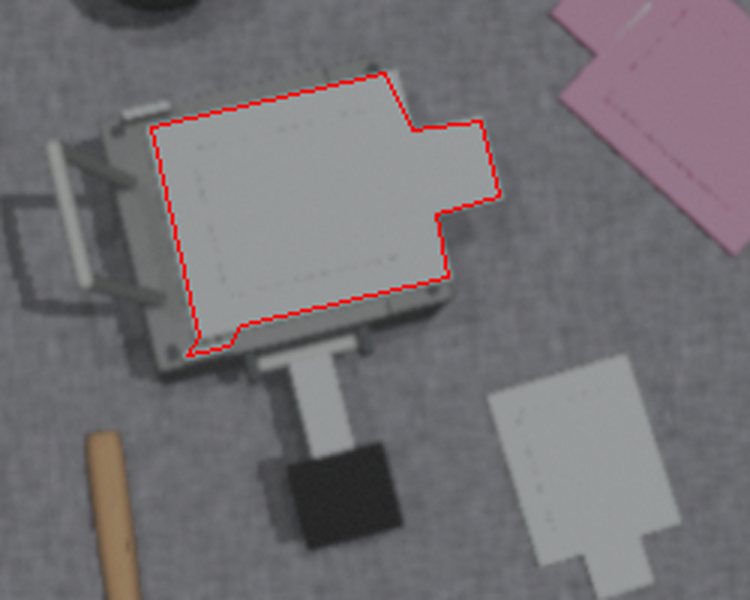

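The crop confirms the contour sits on the larger, non-pink plate on the flask. Flask x is at yaw of about 102.5°, and the pad position agrees with the flask frame. I'll grip the tongue with the tool horizontal and swing the cover up.

```bash
cat >> h.py <<'E'
a=np.radians(102.5); ux=np.array([np.cos(a),np.sin(a),0]); zw=np.array([0,0,1.]); uy=np.cross(zw,ux)
F0=np.array([.6225,.012,0])
def fl(x,y,z): return F0+x*ux+y*uy+z*zw
def Rt(th): # tool tilt: 0 = pointing +ux level, 90 = down
    return R.from_rotvec(uy*np.radians(th))*R.from_matrix(np.c_[uy,zw,ux])
def rows(p,Rg):
    s=robot.read_state(); r=R.from_rotvec(s['tcp_rot'])
    print(np.round(s['tool_pos'],4),np.round(s['joints'],2),'f',np.round(s['force'],1),'t',s['time_s'],'open',s['opening'])
    print('shift',np.round(r.inv().apply(np.array(p)-s['tool_pos'])/.2,3),'turn',np.round((r.inv()*Rg).as_rotvec()/(np.pi/4),3))
E
python3 -c "
from h import *
print(fl(-110,0,0)/1, fl(-.11,0,.08)) 
rows([.55,-.25,.35],Rt(90))"
```

```text
[  24.43085753 -107.38056078    0.        ] [ 0.64630836 -0.09539256  0.08      ]
[0.1629 0.5251 0.2307] [ 1.2   0.3   1.52 -0.    1.32 -0.07] f [0.6 0.4 0.3] t 0.1 open 0.998194558506371
shift [-2.997 -3.129 -0.593] turn [-0.001 -0.    -0.661]
```

```bash
python3 -m jog '-0.2 -0.2 -0.6 0 0 -0.2 -1;-0.5 -0.5 -0.6 0 0 -0.4 -1;-0.7 -0.75 -0.6 0 0 -0.66 -1;-1 -1 -0.6 0 0 -0.66 -1;-1 -1 -0.6 0 0 -0.66 -1;-1 -1 -0.6 0 0 -0.66 -1;-1 -1 -0.6 0 0 -0.66 -1'; python3 -c "
from h import *
rows([.55,-.25,.35],Rt(90))"
```

```text
time_s: 0.98
tool_pos: [0.2952, 0.2742, 0.3514]
tcp_rot: [-0.337, 3.123, 0.0]
force: [0.3, 0.2, 0.1]
opening: 1.001
grasp_force: 0.0
[0.2952 0.2742 0.3514] [ 0.66 -0.11  1.69 -0.    1.56 -1.13] f [0.3 0.2 0.1] t 0.975 open 1.0011195317957877
shift [-0.685 -2.832  0.007] turn [ 0.     0.    -0.004]
```

```bash
python3 -m jog '-0.25 -1 0 0 0 0 -1;-0.25 -1 0 0 0 0 -1;-0.25 -1 0 0 0 0 -1;-0.25 -1 0 0 0 0 -1;-0.25 -1 0 0 0 0 -1'; python3 -m jog '-0.25 -1 0 -0.2 0 0 -1;-0.25 -1 0 -0.4 0 0 -1;-0.25 -1 0 -0.6 0 0 -1;-0.25 -1 0 -0.6 0 0 -1;-0.25 -1 0 -0.6 0 0 -1;-0.25 -1 0 -0.6 0 0 -1'; python3 -c "
from h import *
rows(fl(-.2,0,.3),Rt(0))"
```

```text
time_s: 1.6
tool_pos: [0.387, 0.0905, 0.3508]
tcp_rot: [0.339, -3.122, -0.0]
force: [1.1, 0.1, -0.9]
opening: 1.002
grasp_force: 0.0
time_s: 2.35
tool_pos: [0.4788, -0.0922, 0.3512]
tcp_rot: [0.329, -2.987, -0.717]
force: [-0.6, 0.2, 1.3]
opening: 0.997
grasp_force: 0.0
[ 0.4788 -0.0922  0.3512] [-0.45  0.23  1.4   0.38  1.81 -2.2 ] f [-0.6  0.2  1.3] t 2.35 open 0.9973504585858303
shift [-0.814 -0.694 -0.067] turn [-1.4   -0.002  0.   ]
```

```bash
python3 -m jog '-0.3 -0.2 0 -0.2 0 0 -1;-0.6 -0.4 0 -0.4 0 0 -1;-0.8 -0.6 0 -0.6 0 0 -1;-0.8 -0.7 -0.07 -0.8 0 0 -1;-0.8 -0.7 -0.07 -0.8 0 0 -1;-0.8 -0.7 -0.07 -0.8 0 0 -1'; python3 -c "
from h import *
rows(fl(-.2,0,.3),Rt(0))"
```

```text
time_s: 3.1
tool_pos: [0.6638, -0.1861, 0.2986]
tcp_rot: [0.28, -2.568, -1.575]
force: [-0.8, 0.6, 0.1]
opening: 0.996
grasp_force: 0.0
[ 0.6638 -0.1861  0.2986] [-0.56  1.04  0.49  0.97  2.26 -1.95] f [-0.8  0.6  0.1] t 3.1 open 0.996469530226825
shift [-0.013  0.011  0.007] turn [-0.598 -0.002 -0.003]
```

```bash
python3 -m jog '0 0 0 -0.2 0 0 -1;0 0 0 -0.4 0 0 -1;0 0 0 -0.6 0 0 -1;0 0 0 -0.6 0 0 -1'; python3 -c "
from h import *
rows(fl(-.17,0,.12),Rt(0))"
```

```text
time_s: 3.6
tool_pos: [0.6635, -0.1856, 0.2997]
tcp_rot: [0.229, -2.105, -2.105]
force: [0.1, -0.1, -0.3]
opening: 0.999
grasp_force: 0.0
[ 0.6635 -0.1856  0.2997] [-0.58  1.17  0.5   1.47  2.36 -1.71] f [ 0.1 -0.1 -0.3] t 3.6 open 0.9992254241794876
shift [-0.016 -0.898  0.159] turn [ 0.    -0.001 -0.003]
```

```bash
python3 -m jog '0 -0.3 0 0 0 0 -1;0 -0.6 0 0 0 0 -1;0 -0.9 0 0 0 0 -1;0 -0.95 0 0 0 0 -1;0 -0.95 0 0 0 0 -1'; python3 -c "
from h import *
rows(fl(-.16,0,.0825),Rt(0))
s=robot.read_state(); im=imaging.read_camera('wrist'); cv2.imwrite('pics/w1.png',im)
print(proj([fl(-.11,-.022,.085),fl(-.11,.022,.085),fl(-.11,.022,.08),fl(-.075,-.055,.085),fl(-.075,.055,.085)],'wrist',s).round())
im=imaging.read_camera('scene'); cv2.imwrite('pics/s1.png',im)"
```

```text
time_s: 4.22
tool_pos: [0.6639, -0.1872, 0.113]
tcp_rot: [0.235, -2.112, -2.103]
force: [-0.1, 0.5, 1.1]
opening: 1.002
grasp_force: 0.0
[ 0.6639 -0.1872  0.113 ] [-0.58  1.41  0.46  1.27  2.32 -2.  ] f [-0.1  0.5  1.1] t 4.225 open 1.001575984888157
shift [-0.013 -0.152  0.218] turn [-0.006 -0.001  0.003]
[[280. 279.]
 [278. 216.]
 [270. 216.]
 [286. 299.]
 [282. 159.]]
```

View pics/w1.png

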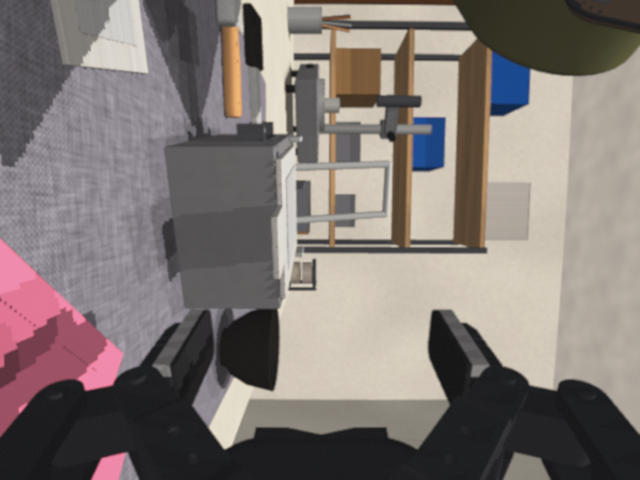

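The wrist view shows the tongue edge-on at cols 272–279, rows ~208–272, close to the predicted 270–278, 216–279. Height is right and the sideways offset is only a few mm. I'll lower, insert and grip.

```bash
python3 -m jog '0 -0.15 0.1 -0.006 0 0 -1;0 -0.152 0.2 -0.006 0 0 -1;0 -0.152 0.35 -0.006 0 0 -1;0 -0.152 0.48 -0.006 0 0 -1;0 -0.152 0.59 -0.006 0 0 -1;0 -0.152 0.59 -0.006 0 0 -1;0 -0.152 0.59 -0.006 0 0 -1'; python3 -c "
from h import *
rows(fl(-.085,0,.0825),Rt(0))
cv2.imwrite('pics/s2.png',imaging.read_camera('scene')[150:330,170:420])
s=robot.read_state(); cv2.imwrite('pics/w2.png',imaging.read_camera('wrist'))
"
```

```text
time_s: 5.2
tool_pos: [0.6383, -0.0731, 0.0815]
tcp_rot: [0.232, -2.104, -2.111]
force: [-0.4, -0.7, 0.1]
opening: 1.001
grasp_force: 0.0
[ 0.6383 -0.0731  0.0815] [-0.47  1.25  0.89  1.16  2.14 -2.26] f [-0.4 -0.7  0.1] t 5.2 open 1.0008924371796493
shift [-0.015  0.005  0.008] turn [0.003 0.001 0.003]
```

View pics/w2.png

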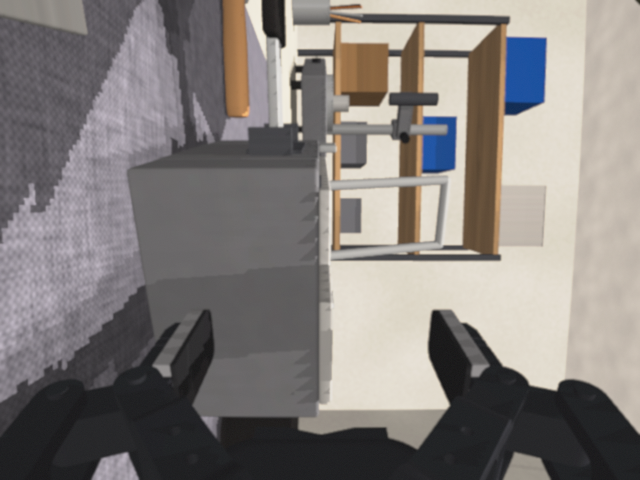

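The tongue is at col ~325, midway between the fingers (213 and 430). Closing.

```bash
python3 -m jog '0 0 0 0 0 0 0;0 0 0 0 0 0 1;0 0 0 0 0 0 1;0 0 0 0 0 0 1;0 0 0 0 0 0 1;0 0 0 0 0 0 1' 60; python3 -c "
from h import *
rows(fl(-.085,0,.0825),Rt(0))"
```

```text
time_s: 6.05
tool_pos: [0.638, -0.0725, 0.0818]
tcp_rot: [0.234, -2.1, -2.113]
force: [-2.6, 0.6, 13.3]
opening: 0.042
grasp_force: 62.6
[ 0.638  -0.0725  0.0818] [-0.47  1.25  0.89  1.16  2.14 -2.26] f [-2.6  0.6 13.3] t 6.05 open 0.04247960405099853
shift [-0.016  0.003  0.004] turn [ 0.007 -0.001  0.004]
```

```bash
python3 -c "
import numpy as np
py,pz=-.0025,.141
for t in [7.5,15,22.5,30,37.5,45]:
  c,s=np.cos(np.radians(t)),np.sin(np.radians(t)); print(round(t/45,3),np.round([(py-c*py+s*pz)/.2,(pz-s*py-c*pz)/.2],3))"
```

```text
0.167 [0.092 0.008]
0.333 [0.182 0.027]
0.5 [0.269 0.058]
0.667 [0.351 0.101]
0.833 [0.427 0.153]
1.0 [0.495 0.215]
```

```bash
python3 -m jog '0 0.015 0 0 0 0 1;0 0.107 0.008 0.167 0 0 1;0 0.197 0.027 0.333 0 0 1;0 0.284 0.058 0.5 0 0 1;0 0.366 0.101 0.667 0 0 1;0 0.442 0.153 0.833 0 0 1;0 0.51 0.215 1 0 0 1;0 0.51 0.215 1 0 0 1'; python3 -c "
from h import *
s=robot.read_state();r=R.from_rotvec(s['tcp_rot'])
print(s['joints'].round(2) if hasattr(s['joints'],'round') else s['joints'])
P=np.array(s['tool_pos'])+r.apply([0,-.0025,.141]); print('pivot in flask',(P-F0)@np.c_[ux,uy,zw], r.as_matrix()[:,2]@np.c_[ux,uy,zw])
cv2.imwrite('pics/s3.png',cv2.resize(imaging.read_camera('scene')[120:345,150:450],(800,600)))
"
```

```text
time_s: 7.05
tool_pos: [0.6289, -0.0294, 0.1846]
tcp_rot: [0.312, -2.812, -1.168]
force: [-0.2, -1.3, -2.2]
opening: 0.046
grasp_force: 62.5
[-0.34  0.73  1.16  0.65  1.7  -2.2 ]
pivot in flask [0.05629312 0.00244748 0.08328894] [ 0.70827444 -0.00161984 -0.70593533]
```

View pics/s3.png

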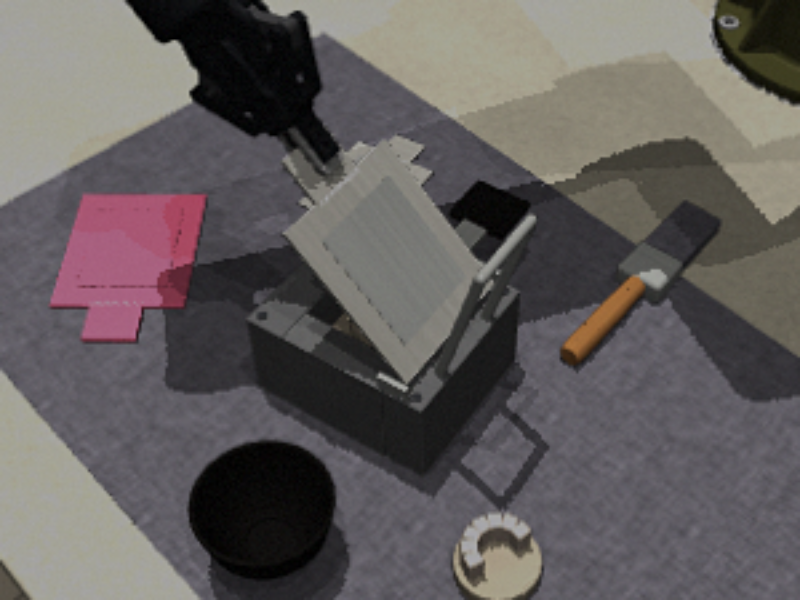

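The cover is held at 45° with its back edge between the cheeks, below the rest rods near (440,350). I'll continue to 90°.

```bash
python3 -m jog '0 0.092 0.008 0.167 0 0 1;0 0.182 0.027 0.333 0 0 1;0 0.269 0.058 0.5 0 0 1;0 0.351 0.101 0.667 0 0 1;0 0.427 0.153 0.833 0 0 1;0 0.495 0.215 1 0 0 1;0 0.495 0.215 1 0 0 1'; python3 -c "
from h import *
s=robot.read_state();r=R.from_rotvec(s['tcp_rot'])
print(np.round(s['joints'],2))
P=np.array(s['tool_pos'])+r.apply([0,-.0025,.141]); print('pivot in flask',(P-F0)@np.c_[ux,uy,zw], r.as_matrix()[:,2]@np.c_[ux,uy,zw])
"
```

```text
time_s: 7.98
tool_pos: [0.6063, 0.0688, 0.2206]
tcp_rot: [0.344, -3.119, -0.008]
force: [-1.2, -0.5, 2.5]
opening: 0.043
grasp_force: 63.2
[ 0.05  0.45  1.35  0.01  1.35 -1.74]
pivot in flask [0.05723636 0.00396565 0.07962521] [ 0.00552228  0.00336562 -0.99997909]
```

```bash
python3 -m jog '0 -0.015 -0.015 0 0 0 1;0 0.04 -0.012 0.1 0 0 1;0 0.1 -0.005 0.2 0 0 1;0 0.13 0.002 0.26 0 0 1;0 0.158 0.008 0.31 0 0 1;0 0.158 0.008 0.31 0 0 1'; python3 -c "
from h import *
s=robot.read_state();r=R.from_rotvec(s['tcp_rot'])
print(np.round(s['joints'],2))
P=np.array(s['tool_pos'])+r.apply([0,-.0025,.141]); print('pivot in flask',(P-F0)@np.c_[ux,uy,zw], r.as_matrix()[:,2]@np.c_[ux,uy,zw])
cv2.imwrite('pics/s4.png',cv2.resize(imaging.read_camera('scene')[90:315,180:480],(800,600)))
"
```

```text
time_s: 8.72
tool_pos: [0.6, 0.0973, 0.2194]
tcp_rot: [-0.335, 3.079, -0.367]
force: [1.2, -0.5, -1.9]
opening: 0.042
grasp_force: 62.4
[ 0.2   0.44  1.37 -0.24  1.33 -1.53]
pivot in flask [0.05253751 0.00392031 0.08294623] [-0.23493787  0.00316918 -0.97200522]
```

View pics/s4.png

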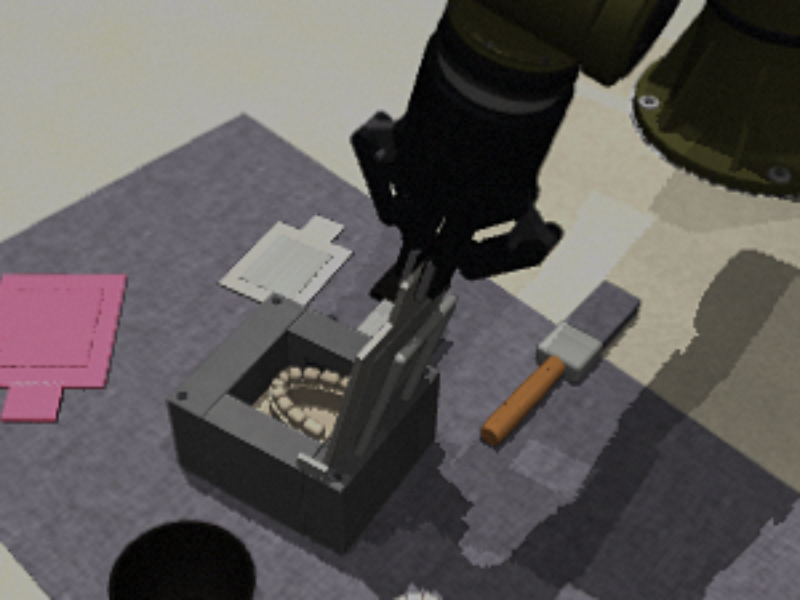

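The cover is leaning 13.6° just in front of the rest rods and the cast is visible in the well. I'll set it down, release and withdraw along the tool axis.

```bash
python3 -m jog '0 0.006 0.003 0 0 0 1;0 0.012 0.007 0 0 0 1;0 0.012 0.007 0 0 0 1;0 0.012 0.007 0 0 0 0.8;0 0.012 0.007 0 0 0 0.5;0 0.012 0.007 0 0 0 0.2;0 0.012 0.007 0 0 0 0;0 0.012 0.007 0 0 0 0' 20; python3 -c "
from h import *
rows([0.6,.0973,.22],Rt(105))
cv2.imwrite('pics/s5.png',cv2.resize(imaging.read_camera('scene')[90:315,180:480],(800,600)))
"
```

```text
time_s: 9.78
tool_pos: [0.5997, 0.1, 0.2187]
tcp_rot: [-0.336, 3.075, -0.369]
force: [-0.8, -0.2, -0.6]
opening: 0.505
grasp_force: 0.0
[0.5997 0.1    0.2187] [ 0.2   0.44  1.37 -0.25  1.33 -1.53] f [-0.8 -0.2 -0.6] t 9.775 open 0.5046504874136984
shift [ 0.001 -0.015 -0.003] turn [ 0.029 -0.    -0.001]
```

View pics/s5.png

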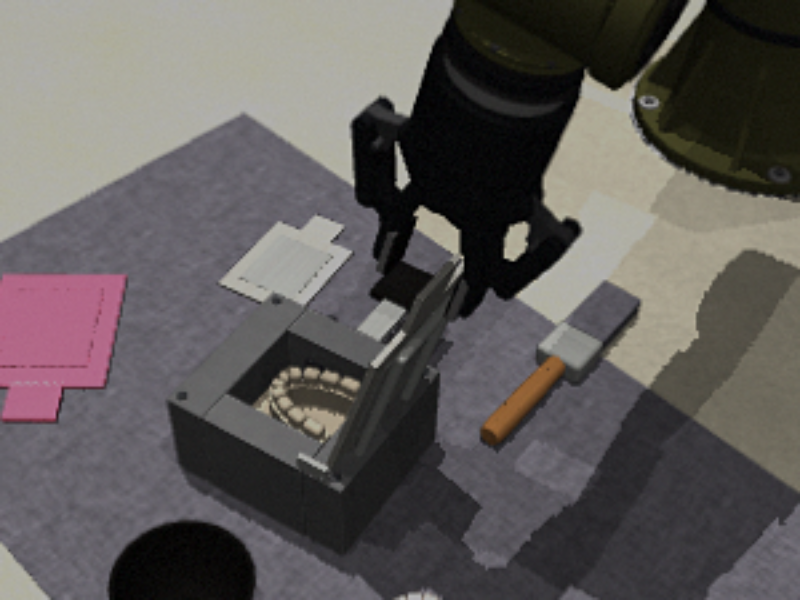

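The cover now leans on the rest, upper end near (450,270) in the crop. Withdrawing upward.

```bash
python3 -m jog '0 0 -0.2 0 0 0 0;0 0 -0.4 0 0 0 0;0 0 -0.6 0 0 0 0;0 0 -0.6 0 0 0 1'; python3 -c "
from h import *
rows([.482,-.0206,.25],Rt(90))
"
```

```text
time_s: 10.32
tool_pos: [0.594, 0.1283, 0.3386]
tcp_rot: [-0.335, 3.07, -0.367]
force: [-0.2, -0.1, 0.0]
opening: 0.297
grasp_force: 0.0
[0.594  0.1283 0.3386] [ 0.25  0.39  1.18 -0.24  1.58 -1.54] f [-0.2 -0.1  0. ] t 10.325 open 0.2967318477302813
shift [ 0.71  -0.485  0.57 ] turn [-0.304  0.007 -0.001]
```

```bash
python3 -m jog '0.25 0 0 0 0 0 1;0.5 0 0 -0.1 0 0 1;0.71 -0.1 0 -0.2 0 0 1;0.71 -0.3 0.2 -0.304 0 0 1;0.71 -0.485 0.4 -0.304 0 0 1;0.71 -0.485 0.57 -0.304 0 0 1;0.71 -0.485 0.57 -0.304 0 0 1'; python3 -c "
from h import *
rows([.482,-.0206,.075],Rt(90))
"
```

```text
time_s: 11.2
tool_pos: [0.48, -0.0219, 0.2451]
tcp_rot: [0.338, -3.118, -0.002]
force: [-0.8, -0.3, 1.0]
opening: -0.001
grasp_force: 0.0
[ 0.48   -0.0219  0.2451] [-0.12  0.14  1.69 -0.    1.32 -1.91] f [-0.8 -0.3  1. ] t 11.2 open -0.001283811691785065
shift [-0.015  0.003  0.85 ] turn [ 0.002 -0.006 -0.003]
```

```bash
python3 -m jog '-0.01 0 0.3 0 0 0 1;-0.01 0 0.6 0 0 0 1;-0.01 0 0.8 0 0 0 1;-0.01 0 0.88 0 0 0 1;-0.01 0 0.92 0 0 0 1;-0.01 0 0.92 0 0 0 1'; python3 -m jog '0 0 0.03 0 0 0 1;0 0 0.06 0 0 0 1;0 0 0.09 0 0 0 1;0 0 0.12 0 0 0 1;0 0 0.12 0 0 0 1'
```

```text
time_s: 11.95
tool_pos: [0.4837, -0.0208, 0.0645]
tcp_rot: [-0.341, 3.122, -0.001]
force: [-0.3, 0.1, -0.6]
opening: 0.001
grasp_force: 0.0
time_s: 12.58
tool_pos: [0.4847, -0.0209, 0.0408]
tcp_rot: [-0.34, 3.119, -0.001]
force: [2.1, 0.9, 10.9]
opening: -0.001
grasp_force: 4.7
```

```bash
python3 -m jog '0 0 0.02 0 0 0 1;0 0 0.035 0 0 0 1;0 0 0.035 0 0 0 1'; python3 -m jog '0 0 0.01 0 0 0 1;0 0 0.015 0 0 0 1;0 0 0.015 0 0 0 1;0 0 0.015 0 0 0 1'
```

```text
time_s: 12.95
tool_pos: [0.485, -0.021, 0.0342]
tcp_rot: [-0.34, 3.118, -0.002]
force: [1.4, 1.7, 11.5]
opening: 0.0
grasp_force: 5.3
time_s: 13.45
tool_pos: [0.4855, -0.021, 0.0329]
tcp_rot: [-0.34, 3.116, -0.002]
force: [-8.7, 1.1, 38.4]
opening: 0.0
grasp_force: 18.9
```

The force rose from 11.5 to 38 N as the travel stopped, so the pedal is at its stop. I'll hold briefly, then rise smoothly.

```bash
python3 -m jog '0 0 0 0 0 0 1;0 0 0 0 0 0 1;0 0 0 0 0 0 1;0 0 -0.04 0 0 0 1;0 0 -0.08 0 0 0 1;0 0 -0.12 0 0 0 1;0 0 -0.16 0 0 0 1;0 0 -0.25 0 0 0 1'; python3 -m jog '0 0 -0.4 0 0 0 1;0 0 -0.8 0 0 0 1;0 0 -0.8 0 0 0 1;0.3 0 -0.8 0 0 0 1;0.3 0 -0.8 0 0 0 1;0.3 0 -0.8 0 0 0 1'; python3 -c "
from h import *
cv2.imwrite('pics/s6.png',cv2.resize(imaging.read_camera('scene')[130:310,200:440],(800,600)))
im=imaging.read_camera('top');b=(cv2.cvtColor(im,cv2.COLOR_BGR2GRAY)<45).astype(np.uint8);cv2.imwrite('pics/t6.png',im)
"
```

```text
time_s: 14.45
tool_pos: [0.4829, -0.0208, 0.0796]
tcp_rot: [0.341, -3.122, -0.0]
force: [-0.6, -0.6, -0.4]
opening: -0.0
grasp_force: 0.0
time_s: 15.2
tool_pos: [0.4249, -0.0338, 0.24]
tcp_rot: [-0.341, 3.122, -0.0]
force: [-0.4, -1.2, -0.1]
opening: -0.002
grasp_force: 0.0
```

View pics/s6.png

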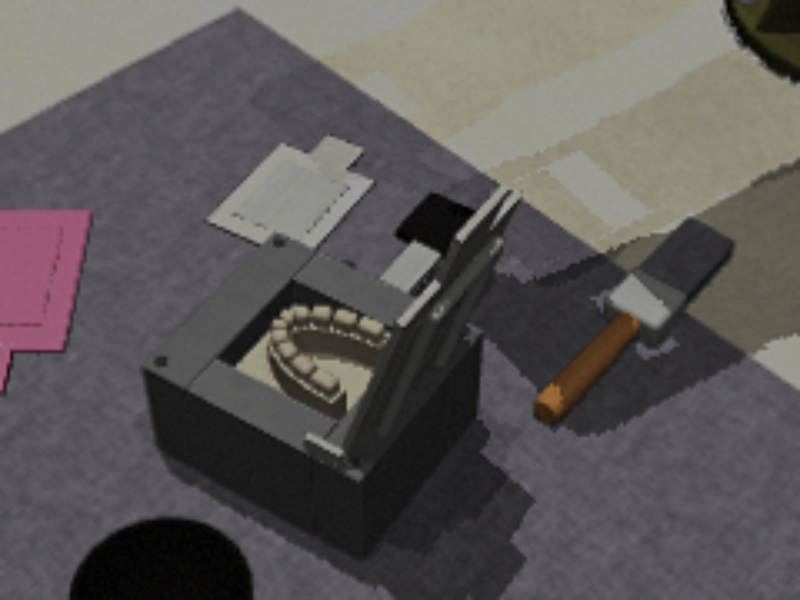

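The cover leans on the rest, the pedal is back up, and the cast looks higher and level. I'll do one numeric check of the cast height before handing in.

```bash
python3 -c "
from h import *
for z in (.034,.052,.062):
  q=proj([fl(-.04,-.035,z+.01),fl(-.04,.035,z+.01),fl(-.036,0,z+.04)],'scene'); print(z,((q-[200,130])*800/240).round())
"
```

```text
0.034 [[224. 392.]
 [296. 319.]
 [263. 323.]]
0.052 [[222. 372.]
 [294. 299.]
 [261. 302.]]
0.062 [[220. 360.]
 [293. 287.]
 [260. 290.]]
```

```bash
python3 -c "
from h import *
a=cv2.imread('pics/s5.png',0);b=cv2.imread('pics/s6.png',0)
a=cv2.resize(a,(1200,900));b=cv2.resize(b,(960,720)) # both 4x
for (x0,y0,x1,y1) in [(405,535,500,660),(420,535,540,600)]:
  r=cv2.matchTemplate(b,a[y0:y1,x0:x1],cv2.TM_CCOEFF_NORMED);_,v,_,l=cv2.minMaxLoc(r)
  print(v,((np.array(l)/4+[200,130])-(np.array([x0,y0])/4+[180,90])))
"
```

```text
0.8761269450187683 [-0.5  -6.25]
0.7898098826408386 [-0.5  -6.25]
```

Between the pictures the cast moved up by 6.25 px, and 18 mm would be 6 px. It is on the catches, so I'm handing in.

```bash
python3 -c "
from cell import robot
print(robot.finish_job())"
```

```text
the job is handed in; nothing more can be done
None
```

The job is handed in, with no verdict returned: the camera shows the cover leaning on the rest, the pedal back up after being pressed to its stop, and the cast raised about 18 mm onto its catches; the bowl, brush and spare cast were not touched.

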